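# Snap a test tile into the sprung tile holder with the hand tamper

## Robot

A 6-joint arm with a two-finger parallel gripper is mounted at the origin on the work surface; the furniture and walls round the work are solid. World frame = base frame: x ahead of the robot, y to its left, z up, the work surface at z = 0. Lengths are in mm, angles in degrees, forces in N, time in s.
With the tool pointing down it reaches from about 350 to 850 mm from the base axis. Payload 8.1 kg.
Tool frame: the origin (TCP) lies midway between the tips of the shut fingers; the grasp point (between the pads) lies 19 mm behind it; z points along the fingers, y is the line along which they close (so a half turn about z gives the same grasp; the last joint's range is limited). The gripper opens to 85 mm and grips with 20 to 120 N. Pads are 22 mm wide; open, the fingers measure 114 mm over their backs; the gripper's body (76 mm by 85 mm) begins 54 mm behind the grasp point. The pads swing forward as they close: fully open they stand 13 mm farther back than shut.
Start: joints at [59.622, 7.471, 85.268, -0, 87.261, -4.893], TCP at [258.146, 541.632, 231.292] pointing down, gripper open.
Joint ranges: [-169.43, 169.43], [-51.17, 129.36], [1.28, 143.12], [-76.62, 256.62], [0, 156.53], [-152.29, 152.29]. Speed limits (degrees/s): [136.94, 136.94, 159.86, 180, 180, 180].

## Interface

Orientations are given as [roll, pitch, yaw] about the fixed x, y, z axes, in that order (R = Rz(yaw) Ry(pitch) Rx(roll)).
In Python, from bench import r gives the robot as it stands.
- The arm moves only by the shell command python3 steer.py [FORCE], which reads ROWS from standard input. ROWS is 1 to 8 rows, parted by a bar, with the numbers parted by commas; each row has 7 numbers: a rotation vector rx, ry, rz in degrees, then dx, dy, dz in mm, then the finger opening in mm; each row is the pose to reach, as a shift and turn from the pose commanded when the command began, along the tool's axes at that moment; what a row does not reach only later rows make up. A row lasts 1/8 s, in which the tool goes at most 62.5 mm and 10.7 degrees, less where a joint would pass 70% of its speed; a pose out of reach is approached as far as the arm can. The fingers move at their own pace and stop on an object; FORCE is the grip in N (left out, the last holds). Time passes only in rows, so rows that do not move let the fingers close. It prints the time, the measured TCP pose, the force, the opening and the grip force at its end. Input that does not fit is refused with a message, and nothing moves.
- r.sense(): the state, without advancing time (a new reading comes with each control period).
- r.snapshot(name): name is "scene" or "top" or "wrist"; returns a dict with "pixels" (420x560x3 uint8, blue, green, red), "fx", "fy", "cx", "cy" (pixels), "D" ([k1, k2, p1, p2, k3] as OpenCV has them; the pictures are not rectified), "pose" (4x4, takes a point from camera to world coordinates). Camera axes: x right, y up, looking along -z (the intrinsics and any distortion apply to the point x, -y, -z); pixel columns grow to the right and rows downward; lengths in mm; the calibration is good to about 2 mm. A picture is of the moment at which its call begins. There is no depth.
- r.hand_in(): hands the job in; it is judged then, once.
The state is a dict: "time": time; "joint_pos": joint angles; "qd": joint speeds; "joint_efforts": joint torques, N m; "tool_pos": TCP position; "tcp_rot": TCP orientation; "ft_force": force on the tool from outside, world axes, zero at the start; "wrist_torque": the same for the moment, N m; "finger_gap": finger opening in mm; "grip_force": force on a finger pad.
Only numpy, scipy, OpenCV 4.12 (cv2) and the standard library are available. Lean on these libraries where they do the work, as an engineer would, in place of code of your own. Each camera call takes 0.05 s, during which the arm holds its last target. There are 200 camera calls.

## Task

Take the loose test tile from its lath and lay it flat on the sprung plate of the tile holder, then take the hand tamper and press the tile squarely down with it, not with the fingers, until it bottoms out and the catches at both ends have snapped over it, so that it stays down level by itself; hold it firmly against the bottom for about a second before you let up. The tile is brittle: feel for the bottom and do not lean on it hard. Then stand the tamper upright on its round cork pad again, and leave the other things on the bench where they are.

Things in the scene. Friction and masses are not known exactly. Their poses are not given: they have to be found in the camera images.
- tile: the test tile: a flat glazed ceramic tile, the only tile on the bench, lying on a small wooden lath (60 x 22 x 10 mm, fixed, along the tile's length, its edges free for the fingers), 75 mm long (its x), 40 mm wide (its y), 7 mm thick, 45 g. Origin: centre of its underside; z up. Either end may go to either end of the holder.
- holder: the sprung tile holder, fixed: grey base 166 x 84 x 20 mm, long along its x; origin: centre of its underside, z up. Four steel corner guides leave an opening 77.4 x 42.4 mm, straight up to 68 mm over the bench, then flared to 74 mm. The middle 49 mm of each long side is open, for fingers. At each end stands a block with a catch, up to 80 mm high.
- nest (a point): middle of the top of the sprung plate (54 x 36 mm) as it stands free, 62 mm above the holder's origin, axes as the holder's; the point stays when the plate sinks. The tile lies on the plate with its length along x. The plate yields straight down from about 2 N on, plus 0.17 N per mm, and rocks if pushed off centre. Nothing but the catches holds it down.
- end_near (a point): on the holder's -x end, 41 mm from its middle, 62 mm above its underside: here a sprung catch with a sloping nose reaches 4.5 mm over the tile's end, a ledge below. The tile, pushed down level, spreads both noses (up to about 10 N in all), lands on the ledges and the noses snap over it; then the push climbs steeply: bottomed out. Held with 12 to 20 N it is firmly home.
- end_far (a point): the same at the +x end. How deep the ledges lie depends on where the end blocks (both at one height) have been clamped: the tile bottoms out 20 to 36 mm below its free height, which is not measured, only felt. A latched tile rises 1 mm against the noses when let go; the tile chips if pushed with more than 30 N.
- tamper: the hand tamper, loose, 0.25 to 0.42 kg, 80 mm tall, upright on the cork pad: flat sole plate 56 x 34 mm (its x, y), 12 mm thick, round neck, wooden bar grip 52 mm long (x), 20 mm thick (y), from 50 to 80 mm above the sole. Origin: centre of the sole's underside; z up. Grasp the grip across its 20 mm, 65 mm above the sole, with some 80 N.
- pad: round cork pad, fixed, 96 mm across, 5 mm thick: the tamper's place. Origin: centre of its underside on the bench.
- cup: bystander: grey plastic weighing cup, 76 mm across, 85 mm tall; origin centre of underside
- jar: bystander: screw-top jar, 71 mm across, 102 mm tall; origin centre of underside
- weight_0: bystander: brass knob weight, 26 mm across, 36 mm tall; origin centre of underside
- weight_1: bystander: brass knob weight, 20 mm across, 32 mm tall; origin centre of underside
- weight_2: bystander: brass knob weight, 16 mm across, 28 mm tall; origin centre of underside

How it is judged (in metres and radians):
On the way, in this order (a step that is already met when the one before it is completed fails the run):
1. the tile lies on the sprung plate between the guides, let go, before it is pressed (horizontal distance between tile and nest below 0.006 m and angle between the x axis of tile and the x axis of holder, either way round below 0.1 rad and z of tile in the frame of holder between 0.056 and 0.068 m and angle between tile's own z axis and vertical below 0.1 rad and contact force between the fingers and tile below 0.1 N), for 0.2 s.
2. the tamper holds the tile down, level, firmly against the bottom, with more than 12 N (springs and catches alone give less) (horizontal distance between tile and nest below 0.006 m and angle between the x axis of tile and the x axis of holder, either way round below 0.1 rad and z of tile in the frame of holder below 0.0455 m and angle between tile's own z axis and vertical below 0.04 rad and contact force between tamper and tile above 12 N), for 0.5 s.
At the end, for the whole second after the job is handed in: The tile is held down by both catches by itself, at least 16 mm below its free height, level within 0.04 rad, at rest, within 6 mm of the nest's middle and 0.1 rad of its direction; the tamper stands upright on the cork pad, within 30 mm of its middle, at rest (horizontal distance between tile and nest below 0.006 m and angle between the x axis of tile and the x axis of holder, either way round below 0.1 rad and z of tile in the frame of holder below 0.0455 m and angle between tile's own z axis and vertical below 0.04 rad and linear speed of each of tile, tamper below 0.01 m/s and horizontal distance between tamper and pad below 0.03 m and z of tamper in the frame of pad between 0.002 and 0.008 m and angle between tamper's own z axis and vertical below 0.05 rad); the robot touches nothing.
It fails at once if the tamper pushes the tile with more than 30 N (contact force between tamper and tile above 30 N).
It fails at once if the tile is pushed down in the holder by the fingers (more than 6 mm) (contact force between the fingers and tile above 0.5 N and horizontal distance between tile and nest below 0.02 m and z of tile in the frame of holder below 0.056 m).
It fails at once if the tile goes down out of square: tilted more than 0.1 rad while pushed more than 6 mm down in the holder (horizontal distance between tile and nest below 0.02 m and z of tile in the frame of holder below 0.056 m and angle between tile's own z axis and vertical above 0.1 rad).
It fails at once if the cup, the jar or a weight is moved more than 30 mm (distance of any of cup, jar, weight_0, weight_1, weight_2 from where it was at the start of the episode above 0.03 m).
It also fails if it takes over 72 s, if anything falls off the work surface, if the arm or the gripper's body presses on something with over 40 N, if the wrist force passes 120 N, or if a joint passes its speed limit or range.

## Working session

There is one attempt and no reset: what is moved stays moved. The work goes in short steps, Python scripts to look and compute and a shell command to move; the robot and the scene stay as the last step left them, time stands still between calls to the robot, and variables do not carry over. Pictures are saved under pics/ and viewed, at most 10 in all, crops included, and the job is handed in when it is done.

```bash
ls; mkdir -p pics
cat > h.py <<'E'
import numpy as np,cv2,pickle
from bench import r
def shot(n,f):
    s=r.snapshot(n); cv2.imwrite('pics/%s.png'%f,s['pixels']); pickle.dump(s,open('pics/%s.pkl'%f,'wb')); return s
def load(f): return pickle.load(open('pics/%s.pkl'%f,'rb'))
def world(s,pts,z):
    K=np.array([[s['fx'],0,s['cx']],[0,s['fy'],s['cy']],[0,0,1.]])
    u=cv2.undistortPoints(np.array(pts,float).reshape(-1,1,2),K,np.array(s['D'],float)).reshape(-1,2)
    P=np.array(s['pose']); d=np.c_[u[:,0],-u[:,1],-np.ones(len(u))]@P[:3,:3].T
    o=P[:3,3]; return o+d*((np.asarray(z)-o[2])/d[:,2])[:,None]
E
python3 - <<'E'
from h import *
for n in('top','scene'):
    s=shot(n,n+'0'); print(n,np.round(s['pose'],3).tolist(),s['fx'],s['D'])
print(r.sense())
E
```

```text
bench.py
pics
steer.py
top [[0.004, 0.986, -0.169, 394.644], [-1.0, 0.001, -0.017, 105.929], [-0.016, 0.169, 0.985, 954.358], [0.0, 0.0, 0.0, 1.0]] 426.04410509340346 [-0.04226991  0.          0.          0.          0.        ]
scene [[0.681, 0.555, -0.478, 128.293], [-0.732, 0.526, -0.432, -257.928], [0.011, 0.644, 0.765, 709.812], [0.0, 0.0, 0.0, 1.0]] 492.8732509261639 [-0.0071046  0.         0.         0.         0.       ]
{'time': 0.1, 'joint_pos': array([ 5.96211728e+01,  7.51081827e+00,  8.53230666e+01,  1.84347900e-03,
        8.72595942e+01, -4.89522155e+00]), 'qd': array([ 0.05209015, -0.04346611, -0.20199372,  0.10353823,  0.02344608,
        0.01539338]), 'joint_efforts': array([ 1.48687453e-03, -5.70945525e+01, -5.01943839e+01, -1.55131402e-04,
        8.03947449e-03,  1.76017085e-05]), 'tool_pos': array([257.89776651, 541.21448488, 230.34866368]), 'tcp_rot': array([-1.79907019e+02, -9.81143683e-03,  1.54516297e+02]), 'ft_force': array([ 0.49397084,  0.05473469, -0.55472567]), 'wrist_torque': array([ 0.00525711,  0.06706785, -0.01922799]), 'grip_force': 0.0, 'finger_gap': 85.42869485155474}
```

View pics/top0.png

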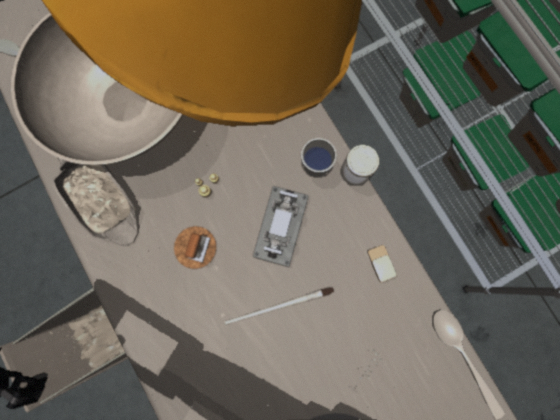

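View pics/scene0.png

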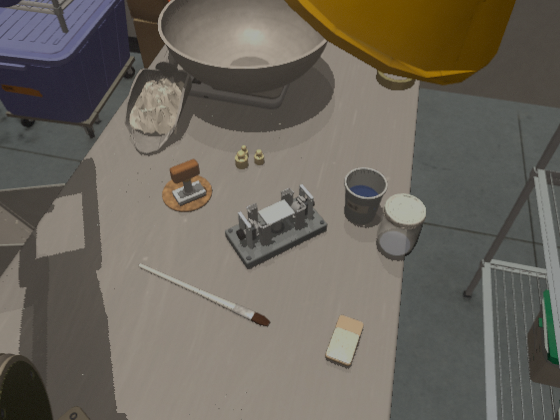

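Top view: tile about (383,264), holder (282,226), pad with tamper (196,247), weights (206,186), cup (319,157), jar (361,164). The scene view agrees. I'll enlarge for measurement.

Run:
```python
from h import *
t=load('top0')['pixels'];s=load('scene0')['pixels']
c=lambda im,x,y,w,h,k:cv2.resize(im[y:y+h,x:x+w],None,fx=k,fy=k,interpolation=cv2.INTER_CUBIC)
A=c(t,245,180,70,90,6)  # 420x540
B=np.vstack([c(t,168,220,60,45,6),c(t,360,238,60,45,6)]) #360x540
cv2.imwrite('pics/c1.png',np.hstack([A,B]))
A=c(s,220,180,110,85,4); B=c(s,155,155,60,60,5);C=c(s,320,310,50,60,5)
cv2.imwrite('pics/c2.png',np.vstack([A[:340],np.zeros((0,440,3),np.uint8)]))
cv2.imwrite('pics/c2.png',np.vstack([np.pad(A,((0,0),(0,110),(0,0))),np.hstack([B,C])[:250]]))
```

```text
(no output)
```

View pics/c1.png

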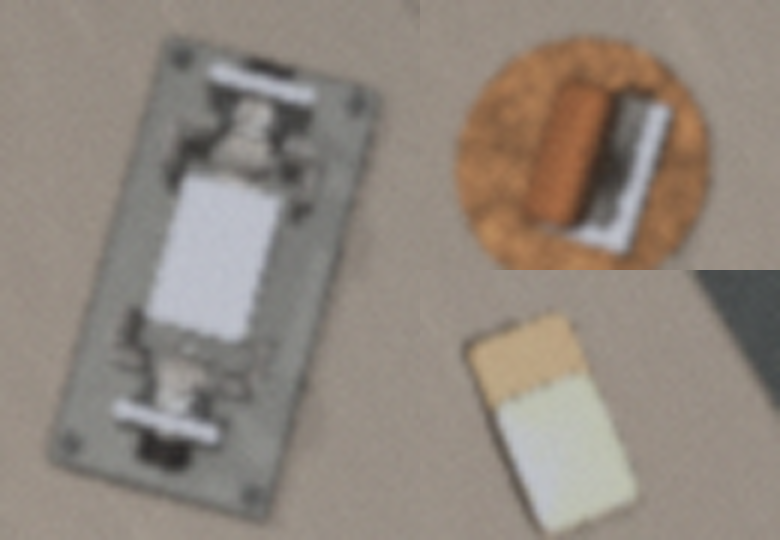

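View pics/c2.png

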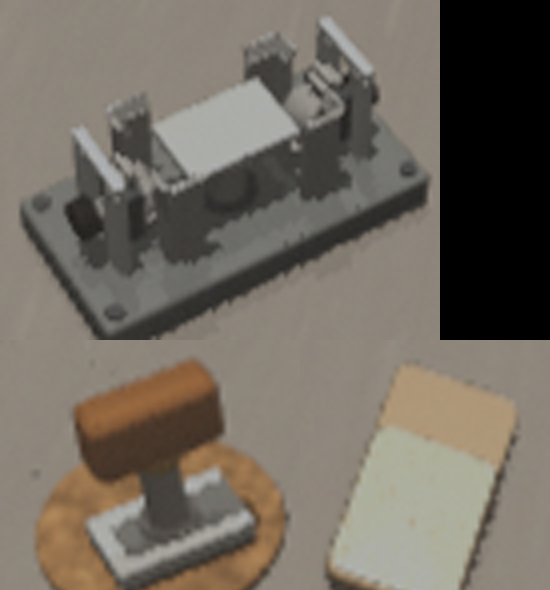

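c1 gives the top-view corners: base (168,36),(382,92),(267,521),(50,460); plate (182,178),(283,195),(245,340),(147,320); tile (467,347),(568,314),(637,497),(545,533); and the pad circle and grip. c2 confirms that the tile's tan band is part of the tile.

```bash
cat >> h.py <<'E'
def proj(s,p):
    P=np.linalg.inv(np.array(s['pose'])); q=np.atleast_2d(p)@P[:3,:3].T+P[:3,3]; q=q*[1,-1,-1]
    K=np.array([[s['fx'],0,s['cx']],[0,s['fy'],s['cy']],[0,0,1.]])
    return cv2.projectPoints(q,np.zeros(3),np.zeros(3),K,np.array(s['D'],float))[0].reshape(-1,2)
E
python3 - <<'E'
from h import *
s=load('top0');sc=load('scene0')
f=lambda p,x0,y0,ox,oy:(np.array(p,float)-[ox,oy]+.5)/6-.5+[x0,y0]
def rep(n,p,z):
    w=world(s,p,z); e=np.linalg.norm(np.roll(w,-1,0)-w,axis=1)[:,]
    L=[w[i]-w[(i+1)%4] for i in range(4)]
    print(n,w.mean(0).round(1),'sides',e.round(1),'yaws',[round(np.degrees(np.arctan2(l[1],l[0]))%180,1) for l in L]); return w
rep('base',f([(168,36),(382,92),(267,521),(50,460)],245,180,0,0),20)
rep('plate',f([(182,178),(283,195),(245,340),(147,320)],245,180,0,0),62)
t=rep('tile',f([(467,347),(568,314),(637,497),(545,533)],360,238,420,270),17)
rep('grip',f([(558,82),(612,90),(580,222),(530,215)],168,220,420,0),85)
w=world(s,f([(457,163),(711,163),(584,36)],168,220,420,0),5);print('pad',w.round(1))
g=lambda p,x0,y0,ox,oy,k:(np.array(p,float)-[ox,oy]+.5)/k-.5+[x0,y0]
a=world(sc,g([(257,80),(298,128),(152,130)],220,180,0,0,4),62);print('scene plate',a.round(1))
a=world(sc,g([(402,365),(516,402)],320,310,300,340,5),17);print('scene tile',a.round(1),t.round(1))
a=world(sc,g([(75,408),(205,360),(222,378),(95,430)],155,155,0,340,5),85);print('scene grip',a.round(1))
a=world(sc,g([(36,530),(287,515),(160,443)],155,155,0,340,5),5);print('scene pad l,r,top',a.round(1))
for q in [(206,186),(319,157),(361,164)]:print(world(s,[q],40).round(0))
E
```

```text
base [518.8 117.1  20. ] sides [ 82.7 164.5  82.1 163.8] yaws [np.float64(75.0), np.float64(164.9), np.float64(74.6), np.float64(165.1)]
plate [519.1 117.7  62. ] sides [36.3 53.2 35.1 52. ] yaws [np.float64(80.4), np.float64(165.4), np.float64(78.5), np.float64(166.6)]
tile [ 436.6 -104.    17. ] sides [39.3 70.1 36.2 72.1] yaws [np.float64(107.9), np.float64(18.9), np.float64(110.9), np.float64(21.4)]
grip [469.3 297.2  85. ] sides [19.  46.2 17.4 46.3] yaws [np.float64(81.8), np.float64(168.2), np.float64(82.4), np.float64(170.2)]
pad [[471.9 357.2   5. ]
 [472.2 261.8   5. ]
 [519.8 311.2   5. ]]
scene plate [[549.8 124.9  62. ]
 [541.9  93.5  62. ]
 [498.1 138.1  62. ]]
scene tile [[ 464.5  -74.9   17. ]
 [ 478.7 -108.6   17. ]] [[ 463.9  -73.1   17. ]
 [ 476.  -110.5   17. ]
 [ 409.6 -133.1   17. ]
 [ 396.8  -99.3   17. ]]
scene grip [[449.4 309.6  85. ]
 [497.2 294.9  85. ]
 [495.3 283.3  85. ]
 [447.4 295.9  85. ]]
scene pad l,r,top [[438.7 341.    5. ]
 [510.2 277.    5. ]
 [501.4 342.5   5. ]]
[[603. 282.  40.]]
[[669.  32.  40.]]
[[653. -60.  40.]]
```

```bash
cat >> h.py <<'E'
from scipy.spatial.transform import Rotation as Ro
def go(pos,yaw):
    st=r.sense(); R=Ro.from_euler('xyz',st['tcp_rot'],degrees=True); T=Ro.from_euler('xyz',[180,0,yaw],degrees=True)
    print('at',st['tool_pos'].round(1),st['tcp_rot'].round(2),'F',st['ft_force'].round(1),'rot',(R.inv()*T).as_rotvec(degrees=True).round(2),'shift',R.inv().apply(np.array(pos)-st['tool_pos']).round(1))
E
python3 -c "
from h import *
go([436.6,-104,200],-159.5)"
echo '[[0,0,-46,-439,-505,0,85],[0,0,-46,-439,-505,0,85],[0,0,-46,-439,-505,0,85],[0,0,-46,-439,-505,0,85],[0,0,-46,-439,-505,0,85],[0,0,-46,-439,-505,0,85],[0,0,-46,-439,-505,0,85],[0,0,-46,-439,-505,0,85]]' | python3 steer.py 40
```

```text
refused: ROWS must be rows parted by a bar, with the numbers parted by commas. Nothing was moved.
```

The call was refused and nothing moved: it wants rows parted by a bar, with the numbers parted by commas. Same move again in that form.

```bash
echo '0,0,-46,-439,-505,0,85 | 0,0,-46,-439,-505,0,85 | 0,0,-46,-439,-505,0,85 | 0,0,-46,-439,-505,0,85 | 0,0,-46,-439,-505,0,85 | 0,0,-46,-439,-505,0,85 | 0,0,-46,-439,-505,0,85 | 0,0,-46,-439,-505,0,85' | python3 steer.py 40; python3 -c "
from h import *
go([436.6,-104,200],-159.5)"
```

```text
time: 1.1
tool_pos: [388.7, 70.5, 231.3]
tcp_rot: [-180.0, 0.0, -159.5]
ft_force: [1.7, 0.2, -0.3]
finger_gap: 85.2
grip_force: 0.0
at [388.7  70.5 231.3] [-1.8000e+02  2.0000e-02 -1.5947e+02] F [ 1.7  0.2 -0.3] rot [-0.    0.02  0.03] shift [  16.4 -180.2   31.3]
```

```bash
echo '0,0,0,16.4,-180.2,20,85 | 0,0,0,16.4,-180.2,20,85 | 0,0,0,16.4,-180.2,20,85 | 0,0,0,16.4,-180.2,20,85 | 0,0,0,16.4,-180.2,20,85' | python3 steer.py; python3 -c "
from h import *
s=shot('wrist','w1');print(s['fx'],s['pose'].round(3).tolist(),s['D']);print(r.sense()['tool_pos'])
# predicted tile corners
cv2.imwrite('pics/w1b.png',cv2.resize(s['pixels'],None,fx=1.42,fy=1.42,interpolation=cv2.INTER_CUBIC))
print(proj(s,[436.6,-104,17]))"
```

```text
time: 1.72
tool_pos: [436.1, -101.9, 211.0]
tcp_rot: [179.9, -0.0, -159.5]
ft_force: [-0.4, 0.6, -0.8]
finger_gap: 85.0
grip_force: 0.0
370.9663677442736 [[-0.349, -0.897, -0.272, 367.364], [0.937, -0.334, -0.103, -127.049], [0.001, -0.291, 0.957, 352.181], [0.0, 0.0, 0.0, 1.0]] [-0.09105688  0.          0.          0.          0.        ]
[ 436.27923332 -101.3052311   211.24787512]
[[278.59724737 181.05946072]]
```

View pics/w1b.png

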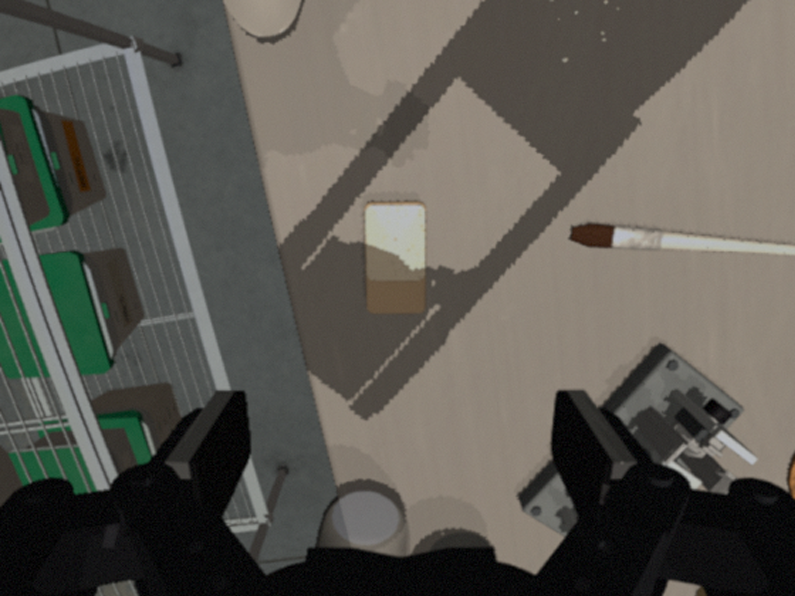

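The wrist view shows the tile's top at x 365–426, y 205–314 in the enlarged picture, square to the image.

```bash
python3 -c "
from h import *
s=load('w1');p=(np.array([(365,205),(426,205),(426.5,314),(366.5,314)])+.5)/1.42-.5
w=world(s,p,17);print(w.round(1),w.mean(0),[np.linalg.norm(w[i]-w[(i+1)%4]).round(1) for i in range(4)])
d=(w[3]+w[2]-w[0]-w[1]);print(np.degrees(np.arctan2(d[1],d[0])))
go([w.mean(0)[0],w.mean(0)[1],60],-159.5)"
```

```text
[[ 411.7 -134.    17. ]
 [ 398.2  -97.9   17. ]
 [ 465.8  -71.3   17. ]
 [ 479.8 -109.    17. ]] [ 438.8843811  -103.02225077   17.        ] [np.float64(38.6), np.float64(72.6), np.float64(40.2), np.float64(72.6)]
20.833735393790082
at [ 436.3 -101.3  211.2] [ 1.7996e+02 -2.0000e-02 -1.5946e+02] F [-0.1  0.   0.7] rot [ 0.04 -0.02  0.04] shift [ -1.9  -2.6 151.2]
```

```bash
echo '0,0,0,-1.5,-2.3,100,60 | 0,0,0,-1.5,-2.3,192,60 | 0,0,0,-1.5,-2.3,192,60 | 0,0,0,-1.5,-2.3,192,60 | 0,0,0,-1.5,-2.3,197,60 | 0,0,0,-1.5,-2.3,203,60 | 0,0,0,-1.5,-2.3,206,60 | 0,0,0,-1.5,-2.3,206,60' | python3 steer.py; python3 -c "
from h import *
s=shot('wrist','w2');go([438,-103.4,2],-159.5)
cv2.imwrite('pics/w2b.png',s['pixels'][150:420,80:480])"
```

```text
time: 2.78
tool_pos: [439.4, -104.0, 6.2]
tcp_rot: [-179.9, 0.1, -159.5]
ft_force: [-0.2, 0.6, -0.5]
finger_gap: 60.4
grip_force: 0.0
at [ 439.2 -104.     6.1] [-1.7996e+02  5.0000e-02 -1.5949e+02] F [-1.2  0.4 -0.8] rot [-0.04  0.05  0.01] shift [1.  1.  4.1]
```

View pics/w2b.png

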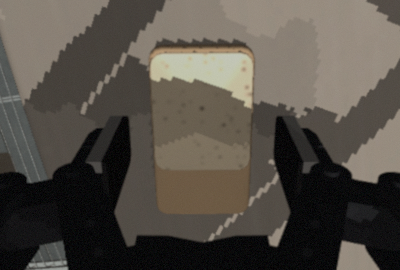

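The tile lies centred between the fingers, its top's corners at crop (150,53),(251,53),(251,213),(156,212).

```bash
python3 -c "
from h import *
s=load('w2')
w=world(s,np.array([(150,53),(251,53),(252,213),(156,213)])+[80,150],17);print(w.round(1),w.mean(0),[np.linalg.norm(w[i]-w[(i+1)%4]).round(1) for i in range(4)])"
echo '0,0,0,1,1,3,60 | 0,0,0,1,1,5,60 | 0,0,0,1,1,5,38 | 0,0,0,1,1,5,38 | 0,0,0,1,1,5,38 | 0,0,0,1,1,5,38 | 0,0,0,1,1,5,38' | python3 steer.py 30
```

```text
[[ 411.4 -134.    17. ]
 [ 398.5  -99.4   17. ]
 [ 463.9  -71.2   17. ]
 [ 478.3 -109.7   17. ]] [ 437.99351923 -103.6004272    17.        ] [np.float64(36.9), np.float64(71.2), np.float64(41.1), np.float64(71.1)]
time: 3.7
tool_pos: [437.4, -103.1, 0.4]
tcp_rot: [180.0, -0.0, -159.5]
ft_force: [0.4, -0.5, -0.2]
finger_gap: 38.8
grip_force: 30.2
```

```bash
echo '0,0,0,0,0,-20,38 | 0,0,0,0,0,-60,38 | 0,0,0,0,0,-120,38 | 0,0,0,0,0,-150,38 | 0,0,0,0,0,-150,38' | python3 steer.py 30; python3 -c "
from h import *
go([519,117,130],165)"
```

```text
time: 4.32
tool_pos: [439.6, -103.9, 153.8]
tcp_rot: [-179.8, 0.3, -159.5]
ft_force: [0.6, 0.4, -0.7]
finger_gap: 38.8
grip_force: 30.4
at [ 439.6 -103.9  153.8] [-179.77    0.28 -159.48] F [ 0.6  0.4 -0.7] rot [-0.14  0.34 35.52] shift [-151.7  179.1   23.8]
```

```bash
echo '0,0,35.5,-152,179,0,38 | 0,0,35.5,-152,179,0,38 | 0,0,35.5,-152,179,0,38 | 0,0,35.5,-152,179,10,38 | 0,0,35.5,-152,179,23,38 | 0,0,35.5,-152,179,23,38 | 0,0,35.5,-152,179,23,38' | python3 steer.py; python3 -c "
from h import *
s=shot('wrist','w3');go([519,117,130],165)
cv2.imwrite('pics/w3b.png',cv2.resize(s['pixels'][150:420,120:440],None,fx=2.2,fy=2.2,interpolation=cv2.INTER_CUBIC))"
```

```text
time: 5.2
tool_pos: [516.4, 116.5, 126.8]
tcp_rot: [-179.9, -0.1, 165.0]
ft_force: [-0.1, 0.1, -0.3]
finger_gap: 39.0
grip_force: 30.5
at [516.9 116.4 127.4] [-1.7997e+02 -1.0000e-02  1.6496e+02] F [ 0.3 -0.5 -0. ] rot [-0.03 -0.01 -0.04] shift [-1.9  1.1 -2.6]
```

View pics/w3b.png

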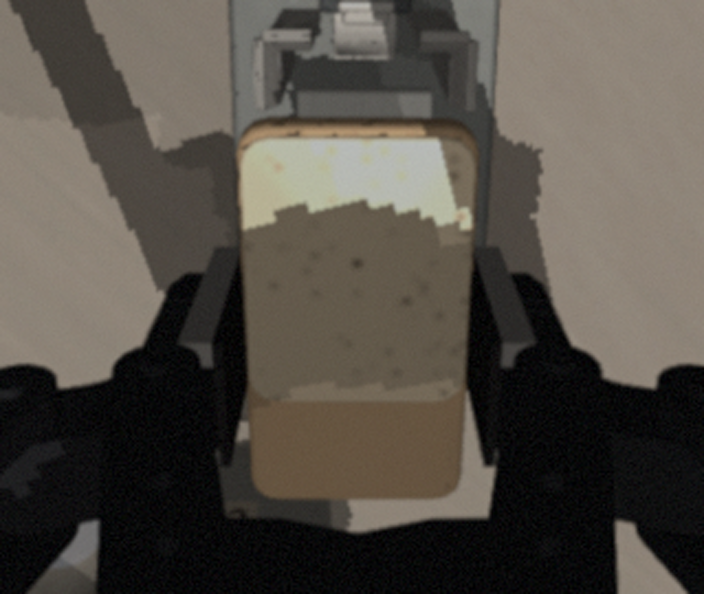

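```bash
python3 -c "
from h import *
s=load('w3');st=r.sense();tp=st['tool_pos'];a=np.radians(165);ex=np.array([np.cos(a),np.sin(a)]);ey=np.array([np.sin(a),-np.cos(a)])
def m(n,p,z):
    w=world(s,(np.array(p,float)+.5)/2.2-.5+[120,150],z)[:,:2]-np.array([516.9,116.4]);print(n,np.c_[w@ex,w@ey].round(1).tolist())
m('tile',[(241,139),(474,136),(462,498),(252,498)],144)
m('base',[(231,10),(496,10),(234,110),(493,130)],20)
m('guides',[(254,38),(312,36),(420,34),(476,40)],74)
m('plate',[(299,93),(432,95)],62)
print(np.array([518.9-516.9,117.3-116.4])@np.c_[ex,ey])
"
```

```text
tile [[35.9, -17.4], [36.4, 19.7], [-34.8, 20.8], [-34.8, -18.7]]
base [[38.7, -37.4], [38.8, 43.4], [7.2, -37.8], [0.6, 44.2]]
guides [[39.7, -23.7], [40.1, -9.8], [40.6, 16.2], [39.2, 29.7]]
plate [[23.1, -14.0], [22.5, 20.6]]
[-1.69891451  1.38697133]
```

```bash
echo '0,0,0,-3.1,2,0,38 | 0,0,0,-3.1,2,30,38 | 0,0,0,-3.1,2,54,38 | 0,0,0,-3.1,2,54,38 | 0,0,0,-3.1,2,54,38 | 0,0,0,-3.1,2,54,38' | python3 steer.py 30; python3 -c "
from h import *
go([520.4,117.5,53.5],165)
w=shot('wrist','w4')['pixels'];s=shot('scene','s4')['pixels'];t=shot('top','t4')['pixels']
A=cv2.resize(w[170:420,160:420],(416,400),interpolation=cv2.INTER_CUBIC)
B=cv2.resize(s[175:265,220:330],(384,314),interpolation=cv2.INTER_CUBIC)
C=cv2.resize(t[180:270,245:315],(217,279),interpolation=cv2.INTER_CUBIC)
I=np.zeros((600,800,3),np.uint8);I[:400,:416]=A;I[:314,416:]=B;I[314:593,416:633]=C;cv2.imwrite('pics/m4.png',I)"
```

```text
time: 6.0
tool_pos: [521.8, 118.9, 75.1]
tcp_rot: [179.9, 0.1, 165.0]
ft_force: [0.7, 0.4, -0.2]
finger_gap: 38.7
grip_force: 30.5
at [521.8 118.9  75.1] [1.7994e+02 1.4000e-01 1.6501e+02] F [ 0.7  0.4 -0.2] rot [0.06 0.14 0.01] shift [ 1.1 -1.7 21.6]
```

View pics/m4.png

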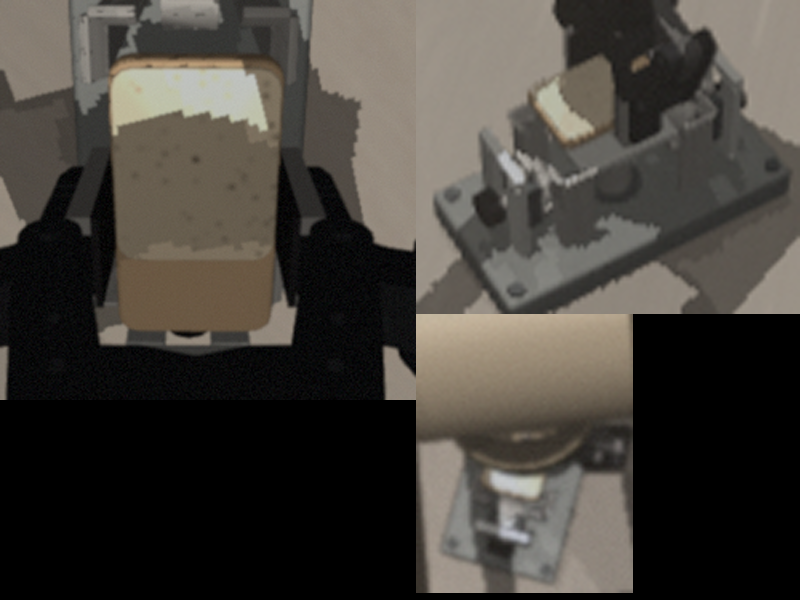

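Wrist part: tile corners (112,70),(280,68),(272,330),(120,330), guides' outer edges at x 78 and 304, about y 12. The tile hangs between the guides and above them.

```bash
python3 -c "
from h import *
s=load('w4');st=r.sense();print(st['tool_pos'],st['tcp_rot'],st['qd'].round(1));a=np.radians(165);ex=np.array([np.cos(a),np.sin(a)]);ey=np.array([np.sin(a),-np.cos(a)])
def m(n,p,z):
    w=world(s,(np.array(p,float)+.5)/1.6-.5+[160,170],z)[:,:2]-np.array([520.4,117.5]);print(n,np.c_[w@ex,w@ey].round(1).tolist())
m('tile',[(111,70),(281,68),(273,331),(119,331)],91.5)
m('base',[(72,5),(311,5),(72,50),(308,110)],20)
m('guides',[(77,12),(134,10),(250,10),(304,12)],74)
s=load('s4')
w=world(s,(np.array([(530,88),(607,57),(573,142)])-[416,0]+.5)/3.4909-.5+[220,175],91.5)[:,:2]-np.array([520.4,117.5]);print('scene tile',np.c_[w@ex,w@ey].round(1).tolist())
"
```

```text
[521.26836065 118.97401999  74.39830137] [1.79965076e+02 8.40869823e-02 1.65013168e+02] [-0.   0.2  0.3  0.  -0.  -0. ]
tile [[34.0, -15.8], [34.4, 21.6], [-37.4, 23.0], [-37.4, -17.1]]
base [[34.4, -38.7], [34.4, 41.8], [18.7, -39.6], [-3.4, 42.9]]
guides [[43.3, -26.2], [43.8, -12.2], [43.8, 16.1], [43.3, 29.3]]
scene tile [[32.7, 20.1], [-9.1, 18.0], [32.2, -19.4]]
```

```bash
echo '0,0,0,1.3,-1.5,0,38 | 0,0,0,1.3,-1.5,4,38 | 0,0,0,1.3,-1.5,8,38 | 0,0,0,1.3,-1.5,10,38 | 0,0,0,1.3,-1.5,12,38 | 0,0,0,1.3,-1.5,12,38 | 0,0,0,1.3,-1.5,12,38' | python3 steer.py 25; python3 -c "
from h import *
s=shot('wrist','w5')
go([520.4,117.5,53.5],165);print(r.sense()['wrist_torque'])"
```

```text
time: 7.02
tool_pos: [519.0, 117.8, 61.5]
tcp_rot: [180.0, 0.0, 165.0]
ft_force: [0.1, 0.5, -0.8]
finger_gap: 39.2
grip_force: 30.5
at [519.1 117.8  61.6] [1.8000e+02 1.0000e-02 1.6502e+02] F [ 0.1 -0.1 -0.1] rot [0.   0.01 0.02] shift [-1.4  0.   8.1]
[ 0.04698127 -0.00629892 -0.00166725]
```

```bash
echo '0,0,0,0,0,2,38 | 0,0,0,0,0,4,38 | 0,0,0,0,0,4,38 | 0,0,0,0,0,4,38' | python3 steer.py; echo '0,0,0,0,0,1,38 | 0,0,0,0,0,2,38 | 0,0,0,0,0,2,38 | 0,0,0,0,0,2,38' | python3 steer.py; python3 -c "
from h import *
s=shot('wrist','w6')
go([520.4,117.5,53.5],165);print(r.sense()['wrist_torque'])"
```

```text
time: 7.58
tool_pos: [519.2, 117.8, 57.5]
tcp_rot: [180.0, 0.0, 165.0]
ft_force: [1.7, 0.8, -1.7]
finger_gap: 39.4
grip_force: 30.4
time: 8.07
tool_pos: [519.2, 117.8, 55.6]
tcp_rot: [180.0, 0.0, 165.0]
ft_force: [2.3, -0.7, -0.0]
finger_gap: 38.9
grip_force: 30.6
at [519.2 117.8  55.6] [1.7999e+02 3.0000e-02 1.6502e+02] F [ 2.8 -0.7 -0.4] rot [0.01 0.03 0.02] shift [-1.2  0.   2.1]
[-0.08682488 -0.4846276  -0.01573427]
```

A horizontal force of about 2.5 N along world +x shows the tile touching the +tool-x end guides, so I'll ease it 1 mm back.

```bash
echo '0,0,0,-1.0,0,0,38 | 0,0,0,-1.0,0,0,38 | 0,0,0,-1.0,0,0,38' | python3 steer.py; echo '0,0,0,0,0,1,38 | 0,0,0,0,0,1.5,38 | 0,0,0,0,0,1.5,38 | 0,0,0,0,0,1.5,38' | python3 steer.py; python3 -c "
from h import *
go([520.4,117.5,53.5],165);print(r.sense()['wrist_torque'])"
```

```text
time: 8.5
tool_pos: [519.5, 117.6, 55.1]
tcp_rot: [-180.0, -0.1, 165.0]
ft_force: [-0.3, 0.8, 0.0]
finger_gap: 39.3
grip_force: 30.5
time: 9.0
tool_pos: [519.9, 117.5, 53.9]
tcp_rot: [-180.0, -0.0, 165.0]
ft_force: [0.2, 0.9, -0.7]
finger_gap: 39.2
grip_force: 30.5
at [519.9 117.5  53.9] [-180.     -0.    165.02] F [ 0.2  0.9 -0.7] rot [-0.   -0.    0.02] shift [-0.5  0.1  0.4]
[ 0.00287146  0.002098   -0.02002931]
```

```bash
echo '0,0,0,0,0,0,42 | 0,0,0,0,0,0,50 | 0,0,0,0,0,0,56 | 0,0,0,0,0,0,60 | 0,0,0,0,0,0,60' | python3 steer.py; echo '0,0,0,0,0,-20,60 | 0,0,0,0,0,-60,60 | 0,0,0,0,0,-100,60 | 0,0,0,0,0,-120,80 | 0,0,0,0,0,-120,80' | python3 steer.py; python3 -c "
from h import *
go([470,297,140],168)
w=shot('wrist','w7')['pixels']
s=shot('scene','s7')['pixels']
go([469,297,140],168)
I=np.zeros((600,800,3),np.uint8);I[:420,:400]=cv2.resize(w[150:360,180:380],None,fx=2,fy=2);I[:400,400:]=cv2.resize(s[175:275,225:325],None,fx=4,fy=4,interpolation=cv2.INTER_CUBIC);cv2.imwrite('pics/m7.png',I)"
```

```text
time: 9.62
tool_pos: [519.9, 117.5, 54.0]
tcp_rot: [180.0, 0.0, 165.0]
ft_force: [0.3, 1.3, -0.7]
finger_gap: 59.9
grip_force: 0.0
time: 10.25
tool_pos: [521.4, 117.7, 176.1]
tcp_rot: [179.9, 0.2, 165.0]
ft_force: [0.0, -0.1, 0.3]
finger_gap: 79.8
grip_force: 0.0
at [521.4 117.7 176.1] [179.91   0.23 165.02] F [ 0.  -0.1  0.3] rot [ 0.08  0.23 -2.98] shift [ 96.1 159.9  36. ]
at [519.5 117.5 173. ] [-1.7998e+02 -5.0000e-02  1.6502e+02] F [ 0.3 -0.  -1.7] rot [-0.02 -0.05 -2.98] shift [ 95.2 160.4  33. ]
```

View pics/m7.png

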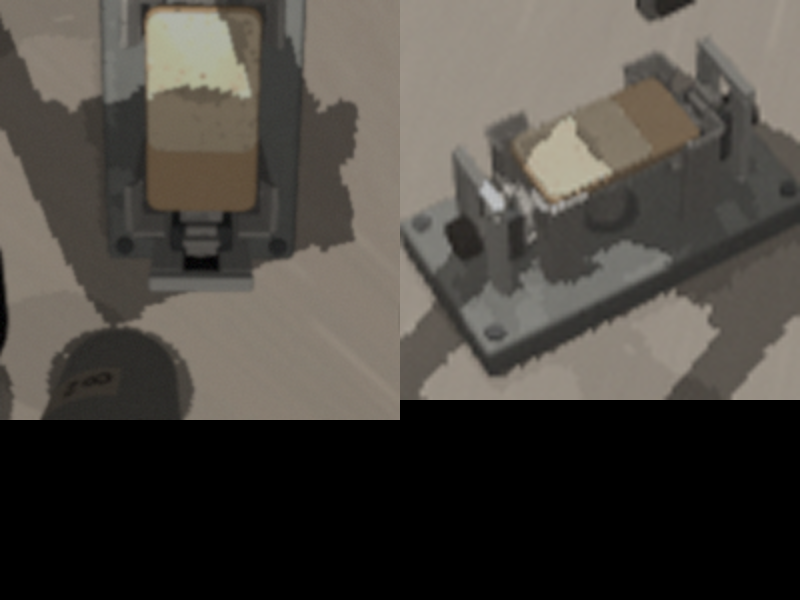

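The tile lies flat between the guides, tan band at one end. Next, the tamper.

```bash
echo '0,0,-2,91,162,15,80 | 0,0,-2,91,162,15,80 | 0,0,-2,91,162,15,80 | 0,0,-2,91,162,15,80 | 0,0,-2,91,162,15,80 | 0,0,-2,91,162,15,80' | python3 steer.py 80; python3 -c "
from h import *
s=shot('wrist','w8');go([470,297,51],167)
P=proj(s,[[470,297,85],[448,303,85],[492,290,85],[470,309,5],[520,309,5],[470,357,5]]);print(P.round(0).tolist())
hsv=cv2.cvtColor(s['pixels'],cv2.COLOR_BGR2HSV)
for x,y in P.astype(int):
  if 0<=x<560 and 0<=y<420: print((x,y),hsv[y,x])
c=P[0].astype(int)
print('row',[tuple(map(int,hsv[c[1],x])) for x in range(c[0]-70,c[0]+71,7)])
print('col',[tuple(map(int,hsv[y,c[0]])) for y in range(c[1]-100,min(c[1]+101,419),8)])"
```

```text
time: 11.1
tool_pos: [474.0, 296.2, 158.2]
tcp_rot: [-179.9, -0.0, 166.9]
ft_force: [0.9, -0.1, 0.6]
finger_gap: 80.0
grip_force: 0.0
at [474.3 296.2 158.6] [-1.7997e+02 -2.0000e-02  1.6691e+02] F [-0.3 -0.3  1.1] rot [-0.03 -0.02 -0.09] shift [  4.3  -0.2 107.6]
[[280.0, 218.0], [281.0, 181.0], [277.0, 253.0], [295.0, 184.0], [308.0, 240.0], [353.0, 171.0]]
(np.int64(279), np.int64(218)) [ 14 190  82]
(np.int64(281), np.int64(181)) [ 14 178  70]
(np.int64(277), np.int64(252)) [ 13 175  80]
(np.int64(294), np.int64(184)) [ 13 188  65]
(np.int64(307), np.int64(240)) [ 14 124  76]
(np.int64(352), np.int64(171)) [ 15 149 163]
row [(14, 37, 76), (19, 36, 79), (15, 33, 78), (14, 42, 79), (15, 33, 78), (14, 41, 80), (14, 130, 86), (14, 151, 96), (25, 14, 111), (13, 178, 76), (14, 190, 82), (12, 173, 78), (13, 189, 66), (10, 78, 59), (14, 154, 93), (13, 140, 84), (15, 146, 94), (15, 147, 92), (13, 142, 86), (15, 147, 66), (16, 35, 80)]
col [(19, 37, 144), (15, 38, 147), (15, 149, 156), (14, 151, 144), (14, 148, 76), (25, 17, 91), (20, 17, 92), (10, 183, 46), (13, 175, 70), (13, 175, 73), (14, 177, 75), (13, 175, 73), (14, 178, 73), (12, 177, 85), (13, 176, 87), (13, 185, 84), (14, 179, 84), (13, 89, 80), (18, 39, 79), (13, 38, 80), (19, 46, 78), (18, 44, 76), (18, 34, 76), (15, 34, 75), (16, 36, 78), (18, 39, 144)]
```

```bash
python3 -c "
from h import *
s=load('w8');im=cv2.bilateralFilter(s['pixels'],7,40,5);hsv=cv2.cvtColor(im,cv2.COLOR_BGR2HSV)
m=((hsv[...,1]>163)&(hsv[...,0]<20)).astype(np.uint8);m[:120]=0;m[300:]=0;m[:,:230]=0;m[:,330:]=0
m=cv2.morphologyEx(m,cv2.MORPH_OPEN,np.ones((3,3)))
for y in range(155,275,5):
  x=np.flatnonzero(m[y]); print(y,(x.min(),x.max(),len(x)) if len(x) else None, [int(v) for v in hsv[y,258:312:4,2]])
"
```

```text
155 None [74, 64, 65, 65, 65, 68, 66, 67, 112, 106, 106, 113, 145, 153]
160 None [71, 75, 91, 95, 94, 93, 94, 98, 114, 150, 189, 191, 187, 166]
165 None [71, 68, 92, 95, 94, 93, 94, 105, 115, 115, 120, 192, 186, 142]
170 None [143, 83, 92, 94, 87, 49, 46, 49, 53, 58, 109, 116, 175, 146]
175 (np.int64(273), np.int64(298), 26) [151, 147, 96, 92, 49, 49, 48, 48, 47, 45, 44, 110, 113, 150]
180 (np.int64(273), np.int64(300), 28) [147, 152, 181, 88, 61, 64, 65, 63, 59, 57, 52, 90, 99, 100]
185 (np.int64(272), np.int64(301), 30) [146, 152, 187, 133, 67, 72, 72, 68, 65, 65, 60, 59, 88, 89]
190 (np.int64(272), np.int64(301), 30) [121, 89, 130, 68, 68, 72, 72, 68, 66, 66, 61, 64, 91, 87]
195 (np.int64(272), np.int64(300), 29) [68, 66, 93, 68, 68, 72, 71, 68, 66, 66, 61, 82, 87, 84]
200 (np.int64(273), np.int64(300), 28) [64, 64, 93, 86, 75, 73, 71, 68, 65, 65, 60, 93, 92, 93]
205 (np.int64(272), np.int64(300), 29) [71, 67, 94, 68, 69, 72, 71, 67, 66, 65, 59, 101, 80, 83]
210 (np.int64(271), np.int64(300), 30) [85, 71, 94, 67, 69, 72, 70, 67, 65, 65, 59, 101, 81, 82]
215 (np.int64(271), np.int6
[... 307 characters left out ...]
 83, 79, 70, 80, 85, 83, 79, 78, 77, 70, 89, 78, 79]
235 (np.int64(271), np.int64(299), 29) [81, 79, 77, 71, 80, 85, 82, 79, 78, 77, 68, 81, 92, 89]
240 (np.int64(271), np.int64(298), 28) [82, 81, 79, 71, 81, 85, 81, 78, 78, 76, 67, 74, 79, 83]
245 (np.int64(271), np.int64(297), 27) [79, 81, 81, 73, 82, 84, 81, 78, 78, 76, 66, 77, 77, 78]
250 (np.int64(273), np.int64(295), 23) [78, 79, 80, 77, 80, 82, 79, 76, 76, 74, 71, 77, 78, 78]
255 None [79, 78, 79, 80, 80, 80, 79, 77, 76, 76, 77, 78, 77, 78]
260 None [79, 78, 78, 78, 79, 80, 80, 79, 78, 77, 77, 78, 77, 77]
265 None [79, 79, 78, 78, 78, 79, 79, 79, 79, 78, 78, 77, 77, 78]
270 None [78, 79, 79, 78, 77, 78, 79, 79, 79, 78, 78, 78, 78, 77]
```

```bash
python3 -c "
from h import *
s=load('w8')
for z in(80,85):
  w=world(s,[(286,178),(284,252.5),(271,215),(300,215)],z);print(w.round(1).tolist(),np.linalg.norm(w[0]-w[1]),(w[0]+w[1])[:2]/2)
t=load('w8');go([471,297,51],167)"
```

```text
[[447.7, 305.9, 80.0], [494.8, 293.8, 80.0], [468.4, 291.6, 80.0], [472.5, 309.2, 80.0]] 48.570312080660536 [471.23945177 299.8783996 ]
[[446.7, 306.1, 85.0], [492.7, 294.3, 85.0], [466.9, 292.2, 85.0], [470.9, 309.3, 85.0]] 47.46346098287121 [469.67332696 300.20085649]
at [474.3 296.2 158.6] [-1.7997e+02 -2.0000e-02  1.6691e+02] F [-0.3 -0.3  1.1] rot [-0.03 -0.02 -0.09] shift [3.300e+00 1.000e-01 1.076e+02]
```

```bash
echo '0,0,0,4.1,0.9,30,60 | 0,0,0,4.1,0.9,80,50 | 0,0,0,4.1,0.9,100,50 | 0,0,0,4.1,0.9,105,50 | 0,0,0,4.1,0.9,107,50 | 0,0,0,4.1,0.9,107,50' | python3 steer.py 80;  echo '0,0,0,0,0,0,40 | 0,0,0,0,0,0,30 | 0,0,0,0,0,0,15 | 0,0,0,0,0,0,15 | 0,0,0,0,0,0,15 | 0,0,0,0,0,0,15' | python3 steer.py 80; python3 -c "
from h import *
go([471,298,51],165.5)"
```

```text
time: 11.9
tool_pos: [471.3, 299.9, 53.7]
tcp_rot: [179.9, 0.1, 167.0]
ft_force: [-1.0, 0.3, 1.2]
finger_gap: 50.2
grip_force: 0.0
time: 12.65
tool_pos: [470.5, 299.6, 52.5]
tcp_rot: [180.0, 0.0, 167.0]
ft_force: [-0.8, -0.1, 4.6]
finger_gap: 19.2
grip_force: 78.8
at [470.5 299.6  52.5] [1.7996e+02 4.0000e-02 1.6702e+02] F [-0.8 -0.1  4.6] rot [0.04 0.04 1.52] shift [-0.8 -1.5  1.5]
```

```bash
echo '0,0,0,0,0,-10,15 | 0,0,0,0,0,-40,15 | 0,0,0,0,0,-90,15 | 0,0,0,0,0,-110,15 | 0,0,0,0,0,-110,15 | 0,0,0,0,0,-110,15' | python3 steer.py 80; python3 -c "
from h import *
s=shot('wrist','w9')
go([520.2,117.6,150],165)"
```

```text
time: 13.4
tool_pos: [469.0, 298.7, 159.6]
tcp_rot: [-179.9, -0.1, 167.0]
ft_force: [0.5, -0.3, -3.5]
finger_gap: 18.7
grip_force: 78.5
at [468.8 298.6 159.2] [-179.85   -0.18  167.01] F [ 0.3  0.2 -3.5] rot [-0.16 -0.17  2.01] shift [ -90.8 -164.8    9.4]
```

```bash
echo '0,0,2,-91,-165,0,15 | 0,0,2,-91,-165,0,15 | 0,0,2,-91,-165,0,15 | 0,0,2,-91,-165,0,15 | 0,0,2,-91,-165,9,15 | 0,0,2,-91,-165,9,15 | 0,0,2,-91,-165,9,15 | 0,0,2,-91,-165,9,15' | python3 steer.py; python3 -c "
from h import *
s=load('w9');im=cv2.bilateralFilter(s['pixels'],7,40,5);hsv=cv2.cvtColor(im,cv2.COLOR_BGR2HSV)
tp=np.array([468.9,298.7,159.4]);c=proj(s,tp+[0,0,32.5])[0];print(c)
x=int(c[0])
print([(y,tuple(map(int,hsv[y,x]))) for y in range(int(c[1])-60,min(419,int(c[1])+80),4)])
go([520.2,117.6,125],165)"
```

```text
time: 14.45
tool_pos: [521.6, 119.0, 153.0]
tcp_rot: [180.0, 0.0, 165.1]
ft_force: [0.9, -0.5, -2.3]
finger_gap: 19.1
grip_force: 79.3
[278.53918147 324.68820394]
[(264, (13, 177, 72)), (268, (13, 179, 74)), (272, (13, 177, 75)), (276, (13, 177, 75)), (280, (13, 177, 75)), (284, (13, 173, 75)), (288, (14, 173, 75)), (292, (13, 173, 75)), (296, (13, 177, 75)), (300, (13, 177, 75)), (304, (13, 177, 75)), (308, (13, 177, 75)), (312, (13, 177, 75)), (316, (13, 177, 75)), (320, (13, 177, 75)), (324, (13, 176, 74)), (328, (13, 176, 74)), (332, (13, 177, 75)), (336, (13, 176, 74)), (340, (13, 177, 75)), (344, (13, 179, 74)), (348, (13, 176, 74)), (352, (13, 177, 78)), (356, (13, 177, 88)), (360, (13, 177, 88)), (364, (13, 176, 87)), (368, (13, 176, 87)), (372, (14, 178, 86)), (376, (13, 173, 84)), (380, (16, 40, 154)), (384, (17, 38, 156)), (388, (16, 38, 156)), (392, (18, 30, 42)), (396, (60, 28, 9)), (400, (0, 0, 9))]
at [521.6 119.  153. ] [1.7999e+02 1.0000e-02 1.6510e+02] F [ 0.9 -0.5 -2.3] rot [0.01 0.01 0.1 ] shift [ 1.  -1.7 28. ]
```

```bash
python3 -c "
from h import *
s=load('w9');im=cv2.bilateralFilter(s['pixels'],7,40,5);hsv=cv2.cvtColor(im,cv2.COLOR_BGR2HSV)
print([(y,tuple(map(int,hsv[y,278]))) for y in range(224,268,3)])
ex=np.array([np.cos(np.radians(167)),np.sin(np.radians(167))])
for y in (224,230,236,242,248,254,260,378):print(y,((world(s,[(278.5,y)],191.5)[0,:2]-[468.9,298.7])@ex).round(1))
go([520.2,117.6,125],165)"
```

```text
[(224, (20, 15, 101)), (227, (25, 16, 97)), (230, (14, 113, 54)), (233, (13, 179, 50)), (236, (15, 186, 48)), (239, (13, 181, 48)), (242, (13, 182, 49)), (245, (13, 184, 50)), (248, (12, 173, 50)), (251, (13, 179, 50)), (254, (13, 183, 57)), (257, (13, 179, 64)), (260, (14, 180, 68)), (263, (13, 180, 71)), (266, (13, 178, 73))]
224 36.2
230 34.2
236 32.2
242 30.2
248 28.1
254 26.1
260 24.0
378 -23.2
at [521.6 119.  153. ] [1.7999e+02 1.0000e-02 1.6510e+02] F [ 0.9 -0.5 -2.3] rot [0.01 0.01 0.1 ] shift [ 1.  -1.7 28. ]
```

```bash
echo '0,0,0,0,0,10,15 | 0,0,0,0,0,20,15 | 0,0,0,0,0,24,15 | 0,0,0,0,0,24,15 | 0,0,0,0,0,24,15 | 0,0,0,0,0,24,15' | python3 steer.py; python3 -c "
from h import *
go([520,117.5,125],165)"
```

```text
time: 15.2
tool_pos: [522.0, 118.2, 129.4]
tcp_rot: [180.0, 0.0, 165.0]
ft_force: [-0.2, -0.6, -3.3]
finger_gap: 19.1
grip_force: 79.4
at [522.  118.2 129.4] [1.7998e+02 4.0000e-02 1.6501e+02] F [-0.2 -0.6 -3.3] rot [0.02 0.04 0.01] shift [ 1.8 -1.2  4.4]
```

```bash
echo '0,0,0,1.4,-1.2,0,15 | 0,0,0,1.4,-1.2,4,15 | 0,0,0,1.4,-1.2,8,15 | 0,0,0,1.4,-1.2,8,15 | 0,0,0,1.4,-1.2,8,15' | python3 steer.py; python3 -c "
from h import *
go([520,117.5,116],165);print(r.sense()['wrist_torque'])
w=shot('wrist','w10')['pixels'];s=shot('scene','s10')['pixels']
I=np.zeros((600,800,3),np.uint8);I[:420,:400]=cv2.resize(w[210:420,180:380],None,fx=2,fy=2);I[:400,400:]=cv2.resize(s[165:265,225:325],None,fx=4,fy=4,interpolation=cv2.INTER_CUBIC);cv2.imwrite('pics/m10.png',I)"
```

```text
time: 15.82
tool_pos: [520.0, 117.3, 120.9]
tcp_rot: [-180.0, -0.0, 165.0]
ft_force: [-0.2, 0.4, -2.7]
finger_gap: 19.1
grip_force: 79.4
at [520.  117.3 120.9] [-1.8000e+02 -1.0000e-02  1.6501e+02] F [-0.2  0.4 -2.7] rot [-0.   -0.01  0.01] shift [0.1 0.2 4.9]
[ 0.03208748 -0.04120865  0.02293732]
```

View pics/m10.png

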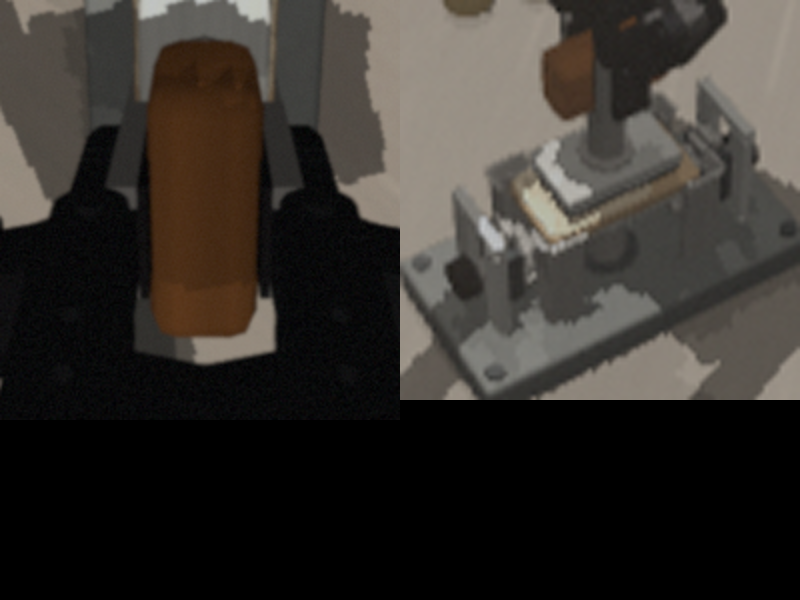

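Tenth view: the sole hangs level and centred over the tile in the scene part, and the grip is square in the fingers. From here I press by feel.

```bash
echo '0,0,0,0,0,2,15 | 0,0,0,0,0,4,15 | 0,0,0,0,0,5,15 | 0,0,0,0,0,6,15 | 0,0,0,0,0,7,15 | 0,0,0,0,0,7,15' | python3 steer.py; python3 -c "
from h import *
print(r.sense()['wrist_torque'])";  echo '0,0,0,0,0,2,15 | 0,0,0,0,0,4,15 | 0,0,0,0,0,6,15 | 0,0,0,0,0,7,15 | 0,0,0,0,0,8,15 | 0,0,0,0,0,8,15' | python3 steer.py; python3 -c "
from h import *
print(r.sense()['wrist_torque'])"
```

```text
time: 16.68
tool_pos: [520.0, 117.3, 113.9]
tcp_rot: [-180.0, -0.0, 165.0]
ft_force: [0.5, 0.1, -1.3]
finger_gap: 19.3
grip_force: 79.5
[-0.01689439  0.15541886 -0.08182598]
time: 17.42
tool_pos: [520.2, 117.3, 106.1]
tcp_rot: [180.0, 0.0, 165.0]
ft_force: [0.3, -0.5, 0.4]
finger_gap: 18.7
grip_force: 79.8
[-0.02063421  0.0091882   0.06845946]
```

```bash
echo '0,0,0,0,0,1.5,15 | 0,0,0,0,0,3,15 | 0,0,0,0,0,4,15 | 0,0,0,0,0,5,15 | 0,0,0,0,0,5,15' | python3 steer.py | grep -E 'pos|ft'; for i in 1; do echo '0,0,0,0,0,1,15 | 0,0,0,0,0,1.5,15 | 0,0,0,0,0,1.5,15' | python3 steer.py | grep -E 'pos|ft'; done; echo '0,0,0,0,0,1,15 | 0,0,0,0,0,1.5,15 | 0,0,0,0,0,1.5,15' | python3 steer.py | grep -E 'pos|ft'
```

```text
tool_pos: [520.2, 117.3, 101.0]
ft_force: [0.1, -0.2, 2.8]
tool_pos: [520.1, 117.4, 99.3]
ft_force: [1.4, 0.0, 1.0]
tool_pos: [520.1, 117.3, 97.9]
ft_force: [1.0, -0.1, 2.1]
```

```bash
echo '0,0,0,0,0,0.5,15 | 0,0,0,0,0,1,15 | 0,0,0,0,0,1,15' | python3 steer.py | grep -E 'pos|ft'; echo '0,0,0,0,0,0.5,15 | 0,0,0,0,0,1,15 | 0,0,0,0,0,1,15' | python3 steer.py | grep -E 'pos|ft'
```

```text
tool_pos: [520.1, 117.3, 96.9]
ft_force: [1.2, 0.2, 0.6]
tool_pos: [520.1, 117.3, 95.9]
ft_force: [1.3, 0.2, 0.9]
```

```bash
echo '0,0,0,0,0,0.5,15 | 0,0,0,0,0,1,15 | 0,0,0,0,0,1,15' | python3 steer.py | grep -E 'pos|ft'
```

```text
tool_pos: [520.1, 117.3, 94.9]
ft_force: [2.2, 0.1, 1.6]
```

```bash
echo '0,0,0,-0.4,0,0.5,15 | 0,0,0,-0.4,0,1,15 | 0,0,0,-0.4,0,1,15' | python3 steer.py | grep -E 'pos|rot|ft'; echo '0,0,0,0,0,0.5,15 | 0,0,0,0,0,1,15 | 0,0,0,0,0,1,15' | python3 steer.py | grep -E 'pos|ft';python3 -c "
from h import *
print(r.sense()['wrist_torque'])"
```

```text
tool_pos: [520.2, 117.3, 93.7]
tcp_rot: [-180.0, -0.0, 165.0]
ft_force: [0.1, 0.8, 1.7]
tool_pos: [520.3, 117.3, 92.8]
ft_force: [-1.0, 0.9, 2.1]
[0.36646702 0.10271139 0.01905144]
```

```bash
echo '0,0,0,0,0,0.5,15 | 0,0,0,0,0,1,15 | 0,0,0,0,0,1,15' | python3 steer.py | grep -E 'pos|ft'; echo '0,0,0,0,0,0.5,15 | 0,0,0,0,0,1,15 | 0,0,0,0,0,1,15' | python3 steer.py | grep -E 'pos|ft'
```

```text
tool_pos: [520.3, 117.2, 91.7]
ft_force: [-0.6, 1.4, 0.6]
tool_pos: [520.4, 117.2, 90.9]
ft_force: [-2.0, 1.8, 2.2]
```

```bash
echo '0,0,0,0,0,0.5,15 | 0,0,0,0,0,1,15 | 0,0,0,0,0,1,15' | python3 steer.py | grep -E 'pos|ft'
```

```text
tool_pos: [520.4, 117.3, 90.6]
ft_force: [-4.9, 0.8, 7.9]
```

```bash
echo '0,0,0,0.3,0,0,15 | 0,0,0,0.3,0,0.5,15 | 0,0,0,0.3,0,0.5,15' | python3 steer.py | grep -E 'pos|rot|ft'; python3 -c "
from h import *
print(r.sense()['wrist_torque'])"
```

```text
tool_pos: [520.4, 117.3, 90.5]
tcp_rot: [-180.0, 0.0, 165.0]
ft_force: [-5.7, -0.1, 10.3]
[ 0.07632076  0.95493126 -0.02601676]
```

```bash
echo '0,0,0,0.7,0,0,15 | 0,0,0,0.7,0,0,15 | 0,0,0,0.7,0,0,15' | python3 steer.py | grep -E 'pos|rot|ft'; echo '0,0,0,0,0,0.4,15 | 0,0,0,0,0,0.4,15 | 0,0,0,0,0,0.4,15' | python3 steer.py | grep -E 'pos|rot|ft'; python3 -c "
from h import *
print(r.sense()['wrist_torque'],r.sense()['finger_gap'])"
```

```text
tool_pos: [520.3, 117.3, 90.5]
tcp_rot: [180.0, 0.1, 165.0]
ft_force: [-2.9, -1.1, 8.3]
tool_pos: [520.3, 117.3, 90.5]
tcp_rot: [180.0, 0.1, 165.0]
ft_force: [-3.6, 0.7, 10.5]
[-0.1532989   0.71617018 -0.04398655] 18.471577679754105
```

```bash
echo '0,0,0,0.4,0,0.4,15 | 0,0,0,0.4,0,0.4,15 | 0,0,0,0.4,0,0.4,15' | python3 steer.py | grep -E 'pos|rot|ft'; echo '0,0,0,0,0,0.2,15 | 0,0,0,0,0,0.4,15 | 0,0,0,0,0,0.4,15' | python3 steer.py | grep -E 'pos|rot|ft'
```

```text
tool_pos: [520.3, 117.3, 90.5]
tcp_rot: [180.0, 0.2, 165.0]
ft_force: [-3.2, -0.5, 13.1]
tool_pos: [520.4, 117.3, 90.5]
tcp_rot: [180.0, 0.2, 165.0]
ft_force: [-6.3, -1.3, 16.0]
```

The TCP has stopped dead at z 90.5 while the push rose from about 6 to 19 N. That is a rigid bottom, about 26 mm down. I'll hold it there for a second.

```bash
echo '0,0,0,0,0,0,15 | 0,0,0,0,0,0,15 | 0,0,0,0,0,0,15 | 0,0,0,0,0,0,15 | 0,0,0,0,0,0,15 | 0,0,0,0,0,0,15 | 0,0,0,0,0,0,15 | 0,0,0,0,0,0,15' | python3 steer.py | grep -E 'time|pos|rot|ft'
```

```text
time: 24.68
tool_pos: [520.3, 117.3, 90.5]
tcp_rot: [180.0, 0.2, 165.0]
ft_force: [-4.4, -0.7, 16.8]
```

```bash
echo '0,0,0,0,0,-1,15 | 0,0,0,0,0,-2,15 | 0,0,0,0,0,-3,15 | 0,0,0,0,0,-4,15 | 0,0,0,0,0,-5,15 | 0,0,0,0,0,-6,15 | 0,0,0,0,0,-7,15 | 0,0,0,0,0,-7,15' | python3 steer.py | grep -E 'time|pos|rot|ft'; python3 -c "
from h import *
print(r.sense()['wrist_torque'],r.sense()['ft_force'])"
```

```text
time: 25.68
tool_pos: [519.0, 117.6, 95.2]
tcp_rot: [-180.0, -0.0, 165.0]
ft_force: [-0.4, -0.5, -3.5]
[-0.00111598 -0.01728304 -0.05301802] [-0.37561388 -0.52119146 -3.54131643]
```

```bash
echo '0,0,0,0,0,-15,15 | 0,0,0,0,0,-40,15 | 0,0,0,0,0,-65,15 | 0,0,0,0,0,-65,15 | 0,0,0,0,0,-65,15' | python3 steer.py | grep -E 'time|pos|rot|ft'; python3 -c "
from h import *
go([471,303,160],165)
a=shot('scene','s11')['pixels'];b=load('s7')['pixels']
import os
# tile region: check vertical positions of the tile outline: compare colour columns
s=load('s11');a=np.radians(165);ex=np.array([np.cos(a),np.sin(a),0]);ey=np.array([np.sin(a),-np.cos(a),0]);c=np.array([520,117.5,0])
for n in('s7','s11'):
  q=load(n)
  for z in (69,43,44):
    for u in (-30,-15,0,15,30):
      p=c+ex*u+[0,0,z]; x,y=proj(q,p)[0].round().astype(int); print(n,z,u,(x,y),q['pixels'][y,x].tolist())
"
```

```text
time: 26.3
tool_pos: [518.8, 117.6, 159.8]
tcp_rot: [-180.0, -0.0, 165.0]
ft_force: [0.0, -0.6, -3.3]
at [518.8 117.6 159.8] [-1.7999e+02 -2.0000e-02  1.6501e+02] F [ 0.  -0.6 -3.3] rot [-0.01 -0.02  0.01] shift [ 94.1 166.8  -0.2]
s7 69 -30 (np.int64(290), np.int64(202)) [79, 101, 116]
s7 69 -15 (np.int64(283), np.int64(205)) [83, 100, 115]
s7 69 0 (np.int64(275), np.int64(209)) [103, 120, 130]
s7 69 15 (np.int64(268), np.int64(212)) [151, 173, 182]
s7 69 30 (np.int64(260), np.int64(216)) [155, 176, 183]
s7 43 -30 (np.int64(290), np.int64(211)) [80, 101, 117]
s7 43 -15 (np.int64(283), np.int64(215)) [89, 105, 116]
s7 43 0 (np.int64(275), np.int64(218)) [160, 175, 180]
s7 43 15 (np.int64(268), np.int64(222)) [126, 146, 152]
s7 43 30 (np.int64(260), np.int64(225)) [134, 140, 143]
s7 44 -30 (np.int64(290), np.int64(211)) [80, 101, 117]
s7 44 -15 (np.int64(283), np.int64(215)) [89, 105, 116]
s7 44 0 (np.int64(275), np.int64(218)) [160, 175, 180]
s7 44 15 (np.int64(268), np.int64(221)) [159, 181, 184]
s7 44 30 (np.int64(260), np.int64(225)) [134, 140, 143]
s11 69 -30 (np.int64(290), np.int64(202)) [59, 61, 65]
s11 69 -15 (np.int64(283), np.int64(205)) [63, 76, 88]
s11 69 0 (np.int64(275), np.int64(209)) [95, 110, 118]
s11 69 15 (np.int64(268), np.int64(212)) [97, 111, 120]
s11 69 30 (np.int64(260), np.int64(216)) [97, 113, 124]
s11 43 -30 (np.int64(290), np.int64(211)) [81, 100, 117]
s11 43 -15 (np.int64(283), np.int64(215)) [92, 111, 125]
s11 43 0 (np.int64(275), np.int64(218)) [102, 118, 128]
s11 43 15 (np.int64(268), np.int64(222)) [102, 119, 129]
s11 43 30 (np.int64(260), np.int64(225)) [135, 142, 145]
s11 44 -30 (np.int64(290), np.int64(211)) [81, 100, 117]
s11 44 -15 (np.int64(283), np.int64(215)) [92, 111, 125]
s11 44 0 (np.int64(275), np.int64(218)) [102, 118, 128]
s11 44 15 (np.int64(268), np.int64(221)) [101, 118, 128]
s11 44 30 (np.int64(260), np.int64(225)) [135, 142, 145]
```

```bash
echo '0,0,0,94,167,0,15 | 0,0,0,94,167,0,15 | 0,0,0,94,167,0,15 | 0,0,0,94,167,0,15 | 0,0,0,94,167,30,15 | 0,0,0,94,167,70,15 | 0,0,0,94,167,88,15 | 0,0,0,94,167,88,15' | python3 steer.py|grep -E 'time|pos|ft';echo '0,0,0,0,0,0,15 | 0,0,0,0,0,0,15' | python3 steer.py|grep -E 'time|pos|rot|ft'
```

```text
time: 27.35
tool_pos: [470.1, 302.0, 70.1]
ft_force: [-0.7, -0.0, -3.0]
time: 27.6
tool_pos: [472.8, 303.8, 74.1]
tcp_rot: [179.9, 0.1, 165.0]
ft_force: [0.8, 0.4, -2.2]
```

```bash
echo '0,0,0,0,0,8,15 | 0,0,0,0,0,14,15 | 0,0,0,0,0,17,15 | 0,0,0,0,0,18,15 | 0,0,0,0,0,18,15' | python3 steer.py|grep -E 'time|pos|ft';echo '0,0,0,0,0,0.5,15 | 0,0,0,0,0,1,15 | 0,0,0,0,0,1,15' | python3 steer.py|grep -E 'time|pos|rot|ft'
```

```text
time: 28.22
tool_pos: [471.4, 303.2, 54.2]
ft_force: [0.0, -0.2, -3.0]
time: 28.6
tool_pos: [471.4, 303.2, 53.2]
tcp_rot: [-180.0, 0.0, 165.0]
ft_force: [-0.7, -0.8, -3.0]
```

```bash
echo '0,0,0,0,0,0.5,15 | 0,0,0,0,0,0.8,15 | 0,0,0,0,0,0.8,15' | python3 steer.py|grep -E 'pos|rot|ft'; echo '0,0,0,0,0,0.3,15 | 0,0,0,0,0,0.5,15 | 0,0,0,0,0,0.5,15' | python3 steer.py|grep -E 'time|pos|rot|ft'
```

```text
tool_pos: [471.5, 303.2, 52.6]
tcp_rot: [-180.0, 0.0, 165.0]
ft_force: [-0.7, -0.9, -1.2]
time: 29.35
tool_pos: [471.5, 303.2, 52.5]
tcp_rot: [180.0, 0.0, 165.0]
ft_force: [-2.8, -1.6, 5.7]
```

```bash
echo '0,0,0,0,0,-0.5,15 | 0,0,0,0,0,-0.5,22 | 0,0,0,0,0,-0.5,30 | 0,0,0,0,0,-0.5,40 | 0,0,0,0,0,-0.5,45 | 0,0,0,0,0,-0.5,45' | python3 steer.py|grep -E 'pos|ft|gap'; echo '0,0,0,0,0,-20,45 | 0,0,0,0,0,-60,45 | 0,0,0,0,0,-120,45 | 0,0,0,0,0,-120,45 | 0,0,0,0,0,-120,45' | python3 steer.py|grep -E 'time|pos|rot|ft|gap'
python3 -c "
from h import *
s=shot('scene','s12');a=s['pixels'];cv2.imwrite('pics/s12.png',a)
w=shot('wrist','w12')
# tamper upright check: grip axis in wrist + tile edge in scene
hs=cv2.cvtColor(cv2.bilateralFilter(w['pixels'],7,40,5),cv2.COLOR_BGR2HSV);m=((hs[...,1]>163)&(hs[...,0]<20)).astype(np.uint8)
m=cv2.morphologyEx(m,cv2.MORPH_OPEN,np.ones((5,5)));n,l,st,ce=cv2.connectedComponentsWithStats(m)
for i in range(1,n):
  if st[i,4]>300:
    rc=cv2.minAreaRect(np.argwhere(l==i)[:,::-1].astype(np.float32));print('grip',rc)
print(proj(w,[[471.4,303.2,85]]),r.sense()['tool_pos'])
hs=cv2.cvtColor(a,cv2.COLOR_BGR2HSV)
for x in range(252,306,4):
  print(x,[int(v) for v in hs[192:250:2,x,1]])
"
```

```text
tool_pos: [471.5, 303.2, 52.4]
ft_force: [-0.1, 0.3, -1.1]
finger_gap: 45.0
time: 30.72
tool_pos: [471.9, 303.5, 173.9]
tcp_rot: [179.9, 0.1, 165.0]
ft_force: [-0.6, -0.3, -0.3]
finger_gap: 44.9
grip ((282.0, 212.0), (76.0, 28.0), 90.0)
[[280.56066721 217.6137156 ]] [470.76420329 302.83144973 171.56311409]
252 [31, 32, 31, 34, 29, 34, 23, 19, 17, 22, 22, 20, 21, 22, 20, 18, 21, 13, 6, 21, 20, 29, 22, 18, 18, 17, 19, 16, 19]
256 [31, 30, 32, 32, 30, 31, 24, 21, 24, 24, 24, 25, 29, 46, 31, 21, 17, 18, 18, 22, 23, 21, 25, 21, 15, 17, 9, 13, 9]
260 [32, 32, 32, 32, 31, 32, 32, 30, 30, 30, 32, 18, 32, 28, 26, 25, 23, 10, 22, 27, 22, 22, 18, 21, 22, 15, 11, 10, 10]
264 [31, 32, 34, 32, 30, 32, 30, 32, 32, 29, 23, 26, 28, 25, 26, 25, 25, 17, 23, 29, 22, 29, 23, 25, 23, 18, 23, 12, 13]
268 [32, 29, 32, 32, 32, 32, 32, 32, 32, 23, 28, 29, 32, 26, 27, 25, 18, 21, 18, 23, 22, 25, 25, 22, 26, 18, 19, 12, 9]
272 [32, 30, 30, 32, 32, 31, 32, 32, 24, 36, 29, 28, 26, 26, 26, 24, 26, 24, 24, 71, 60, 22, 19, 15, 11, 18, 13, 10, 10]
276 [32, 32, 31, 34, 31, 32, 32, 30, 28, 32, 29, 31, 28, 28, 25, 25, 2
[... 188 characters left out ...]
 21, 28, 61, 77, 76, 73, 73, 74, 61, 29, 28, 26, 43, 61, 17, 19, 15, 9, 13, 10, 10, 10, 11, 12, 24]
288 [20, 29, 25, 24, 28, 25, 73, 73, 74, 74, 71, 72, 74, 71, 74, 76, 74, 14, 15, 23, 13, 11, 12, 12, 12, 11, 20, 20, 27]
292 [17, 25, 30, 28, 25, 23, 19, 17, 21, 49, 73, 74, 74, 74, 74, 74, 24, 22, 15, 11, 15, 12, 12, 10, 13, 8, 20, 24, 34]
296 [32, 33, 31, 23, 17, 17, 16, 18, 18, 18, 17, 26, 21, 22, 18, 18, 25, 26, 27, 15, 15, 10, 14, 11, 16, 24, 14, 34, 31]
300 [18, 18, 16, 19, 18, 17, 19, 20, 25, 20, 26, 22, 19, 26, 23, 23, 19, 25, 19, 10, 9, 13, 9, 12, 20, 18, 32, 33, 33]
304 [19, 28, 25, 21, 20, 17, 11, 21, 18, 27, 23, 19, 30, 19, 20, 18, 19, 14, 12, 13, 13, 11, 15, 19, 9, 33, 32, 34, 33]
```

```bash
python3 -c "
from h import *
a=np.radians(165);ex=np.array([np.cos(a),np.sin(a),0]);ey=np.array([np.sin(a),-np.cos(a),0])
def edge(n,y0,y1,xs):
  s=load(n);S=cv2.GaussianBlur(s['pixels'],(3,3),0).astype(float)
  S=(S.max(2)-S.min(2))/S.max(2)*255; P=[]
  for x in xs:
    col=S[:,x];yy=np.arange(y0(x),y1(x));w=np.clip(col[yy]-33,0,None)
    if w.sum()>0:P.append((x,(w*yy).sum()/w.sum()))
  return np.array(P)
P=edge('s12',lambda x:int(231-.5*(x-272))-4,lambda x:int(231-.5*(x-272))+6,range(270,287));print(P.round(1).tolist(),np.polyfit(P[:,0],P[:,1],1))
s=load('s12')
for sg in(1,-1):
  for z in(35,38,41,65):
    q=proj(s,[np.array([520,117.5,z])+ey*20*sg+ex*u for u in(-20,0,20)]);print(sg,z,q.round(1).tolist(),np.polyfit(q[:,0],q[:,1],1).round(3))
"
```

```text
[[271.0, 231.1], [272.0, 230.8], [273.0, 230.5], [274.0, 230.1], [275.0, 229.6], [276.0, 229.2], [277.0, 228.7], [278.0, 228.3], [279.0, 227.7], [280.0, 227.2], [281.0, 226.7], [282.0, 226.2], [283.0, 225.7], [284.0, 225.3], [285.0, 224.9], [286.0, 224.1]] [ -0.47033296 358.87231636]
1 35 [[279.0, 209.3], [269.4, 213.7], [259.7, 218.3]] [ -0.47  340.238]
1 38 [[279.0, 208.2], [269.4, 212.7], [259.6, 217.2]] [ -0.469 338.907]
1 41 [[279.0, 207.1], [269.3, 211.6], [259.6, 216.2]] [ -0.468 337.568]
1 65 [[279.0, 198.2], [269.2, 202.7], [259.2, 207.3]] [ -0.46 326.6 ]
-1 35 [[291.0, 224.2], [281.3, 228.9], [271.4, 233.7]] [ -0.487 365.807]
-1 38 [[291.0, 223.1], [281.3, 227.8], [271.4, 232.6]] [ -0.486 364.497]
-1 41 [[291.0, 222.0], [281.3, 226.7], [271.3, 231.6]] [ -0.485 363.18 ]
-1 65 [[291.4, 213.2], [281.4, 217.9], [271.2, 222.8]] [ -0.478 352.38 ]
```

The tile side fits a level tile at z about 38, roughly 25 mm below free height. The tamper stands released on the pad and the robot touches nothing, so I'm handing in.

```bash
python3 -c "
from bench import r
print(r.hand_in())"
```

```text
the job is handed in; nothing more can be done
None
```

I handed the job in at about 31 s, but no verdict came back: the tile is latched down about 25 mm and level as far as the scene image shows, after about a second's hold at about 19 N, and the tamper stands released on its cork pad.

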